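# Set the probe guide on its rail and hold the soil probe centred in it

### The job

Hook the guide carrier over the rail of the white test bed, with its ring on the same side of the rail as the grey sleeve and about 8 cm (at least 5 cm) to one side of the sleeve; then slide it along the rail, without lifting it off, until its ring is straight above the sleeve, in line with the pointer, and let go of it. Then take the soil probe out of its stand by its black grip and lower its rod from above through the middle of the ring, touching neither the ring nor the sleeve, until the tip is about halfway down inside the sleeve. Finish while still holding the probe there, still, upright and centred in the ring; leave all the other things on the table where they are.

Things in the scene. Friction and masses are not known exactly. Their poses are not given: they have to be found in the camera images.
- rig: White test bed, fixed: shallow open box, walls 45 mm high, x -135 to +65, y -200 to +200 mm, floor top at z = 10, spanned by a bare square aluminium rail. Origin: on the table straight below the rail's middle; y along the rail, z up. Rail 20 x 20 mm in section, y -192 to +192 mm, on a post under each end.
- rail_mid (a point): Middle of the rail's top face, 120 mm above the table, straight above the rig's origin; axes as the rig's.
- sleeve: Grey tube standing upright in the test bed on a plywood shoe, fixed: outer diameter 42, inner 34 mm; axes parallel to the rig's. Origin: on its axis, under the shoe, 10 mm above the table. Inner floor at z = 6 mm, rim at z = 60 mm. Its axis is 70 mm from the rail's centre line, on the rig's -x side; its place along the rail varies.
- pointer (a point): Pointed top of a thin plywood upright, 10 mm wide, on the sleeve's shoe: 136 mm above the table, 40 mm beyond the rail's centre line (+x side), level along the rail with the sleeve's axis.
- carrier: Guide carrier, loose, about 0.18 kg: upside-down aluminium U 50 mm long (y), black grip on top, black arm to -x ending in a ring. Stands on its legs at the start. Origin: mid gap, at the legs' lower ends; z up. Legs 30 mm high, at x -19 to -14 and +14 to +24 mm; gap 28 mm. Seat at z = 30 mm (origin 90 mm above the table once hung), top at 38 mm. Balanced: hangs level and stays where left.
- grip (a point): Centre of the carrier's grip, a block 20 x 20 mm in plan and 40 mm high (z = 38 to 78 mm of the carrier), straight above the carrier's origin at z = 58 mm; axes as the carrier's.
- guide (a point): Centre of the ring's bore at the ring's upper face, on the carrier at (-70, 0, 38) mm; axes as the carrier's. Ring: bore 28, outer diameter 40, 12 mm thick.
- stand: Probe stand, fixed: plywood plate 80 x 80 mm, top 150 mm above the table, on four thin legs, with a 21 mm through hole in the middle. Origin: on the table under the hole; z up, x and y along the plate's sides.
- probe: Soil probe, loose, about 0.13 kg, upright in the stand at the start, tip 10 mm above the table: steel rod 10 mm in diameter, 140 mm long; above it a disc 36 mm in diameter, 5 mm thick, resting on the plate; above that a black square grip 24 x 24 mm, z = 145 to 195 mm. Origin: the rod's lower tip; z up the rod, x and y square to the grip's faces.
- rod_mid (a point): Point on the probe's rod axis 80 mm above its tip; about level with the ring when the tip is halfway down the sleeve.
- board: Bystander: blue circuit board, 85 x 60 x 15 mm, lying on the table. Origin: centre of its underside.
- breadboard: Bystander: white breadboard, 55 x 120 x 9 mm, lying on the table. Origin: centre of its underside.
- buzzer: Bystander: black buzzer, a disc 28 mm in diameter, 12 mm high, on the test bed's floor. Origin: centre of its underside.
- glue_gun: Bystander: blue glue gun lying on its side, about 150 x 125 x 32 mm. Origin: under the barrel.
- tape: Bystander: yellow roll of tape, 76 mm in diameter, 20 mm high, lying flat. Origin: centre of its underside.
- screwdriver: Bystander: screwdriver lying on the table. Origin: under its middle.
- jar: Bystander: closed jar, 54 mm in diameter, 65 mm high. Origin: centre of its underside.
Not all that is in view belongs to the job. Of the things that look like the probe, the smaller one is meant.

How it is judged:
On the way, in this order (a step that is already met when the one before it is completed fails the run):
1. The carrier hangs on the rail, its seat down on it and its ring on the sleeve's side, more than 45 mm to either side of the sleeve (z of carrier in the frame of rig between 0.084 and 0.096 m and x of carrier in the frame of rig between -0.008 and 0.008 m and angle between carrier's own z axis and vertical below 0.1 rad and x of guide in the frame of rig below -0.05 m and (y of guide in the frame of sleeve between 0.045 and 0.4 m or y of guide in the frame of sleeve between -0.4 and -0.045 m)), for 0.1 s.
2. Still seated on the rail, the carrier slides past a place 12 to 42 mm from the sleeve (z of carrier in the frame of rig between 0.084 and 0.096 m and x of carrier in the frame of rig between -0.008 and 0.008 m and angle between carrier's own z axis and vertical below 0.1 rad and x of guide in the frame of rig below -0.05 m and (y of guide in the frame of sleeve between 0.012 and 0.042 m or y of guide in the frame of sleeve between -0.042 and -0.012 m)).
3. The carrier hangs on the rail with its ring within 10 mm of the sleeve along the rail, let go of (z of carrier in the frame of rig between 0.084 and 0.096 m and x of carrier in the frame of rig between -0.008 and 0.008 m and angle between carrier's own z axis and vertical below 0.1 rad and x of guide in the frame of rig below -0.05 m and y of guide in the frame of sleeve between -0.01 and 0.01 m and contact force between the fingers and carrier below 0.1 N), for 0.2 s.
4. The held probe's tip is above the ring's bore, about to enter it (z of probe in the frame of guide above 0 m and horizontal distance between probe and guide below 0.012 m and contact force between the fingers and probe above 0.5 N).
At the end, for the whole second after the job is handed in: Carrier seated on the rail, let go of, ring within 10 mm of the sleeve along the rail. Probe held still by the fingers, touching neither ring nor sleeve, upright within 0.08 rad, rod within 5 mm of the bore's axis, tip within 12 mm of the sleeve's axis and 8 to 46 mm below its rim (all of step 3 and horizontal distance between rod_mid and guide below 0.005 m and angle between probe's own z axis and vertical below 0.08 rad and horizontal distance between probe and sleeve below 0.012 m and z of probe in the frame of sleeve between 0.014 and 0.052 m and contact force between the fingers and probe above 0.5 N and contact force between each of probe, the arm and carrier below 0.1 N and contact force between probe and sleeve below 0.1 N and linear speed of each of probe, carrier below 0.02 m/s); the arm keeps its last pose, push and grip.
It fails at once if The probe touches the guide carrier (over 0.3 N) (contact force between probe and carrier above 0.3 N).
It fails at once if The probe touches the sleeve (over 0.3 N) (contact force between probe and sleeve above 0.3 N).
It fails at once if A bystander is moved by more than 30 mm (distance of any of board, breadboard, buzzer, glue_gun, tape, screwdriver, jar from where it was at the start of the episode above 0.03 m).
It also fails if it takes over 67 s, if anything falls off the work surface, if the arm or the gripper's body presses on something with over 40 N, if the wrist force passes 120 N, or if a joint passes its speed limit or range.

### The arm

A 7-joint arm with a two-finger parallel gripper is mounted at the origin on the work surface. World frame = base frame: x ahead of the robot, y to its left, z up, the work surface at z = 0. Lengths are in m, angles in rad, forces in N, time in s.
With the tool pointing down it reaches from about 0.425 to 0.95 m from the base axis. Payload 4.7 kg.
Tool frame: the origin (TCP) lies on the centre line of the jaws, within the pads' length; the fingertips stand robot.nose_length ahead of it and the grasp point (between the pads) lies 8 mm behind it (robot.nose_length is the distance from the TCP to the fingertips, in m); z points along the fingers, x is the direction in which the jaws open and shut, and the axes are right-handed (so a half turn about z gives the same grasp; the last joint's range is limited). The gripper opens to 85 mm and grips with 20 to 120 N. Pads are 22 mm wide; open, the fingers measure 114 mm over their backs; the gripper's body (76 mm by 85 mm) begins 54 mm behind the grasp point. The pads swing forward as they close: fully open they stand 13 mm farther back than shut.
Start: joints at [1.273, 0.469, -0.049, 1.532, 0.024, 1.141, -0.082], TCP at [0.179, -0.651, 0.242] pointing down, gripper open.
Joint ranges: [-2.59, 2.59], [-0.33, 1.99], [-1.39, 1.29], [0.1, 2.45], [-1.04, 4.18], [0.21, 1.99], [-2.66, 2.66]. Speed limits (rad/s): [2.57, 2.57, 3.14, 3.14, 3.14, 3.14, 3.14].

### API

Orientations are given as [roll, pitch, yaw] about the fixed x, y, z axes, in that order (R = Rz(yaw) Ry(pitch) Rx(roll)).
In Python, from plant import robot gives the robot as it stands. Calls block until the motion is done:
- robot.goto(position, orientation): joint-space move of the TCP to a pose.
- robot.move_straight(position, vel=0.15, attitude=None, contact_N=None): straight line of the TCP; attitude=None keeps the orientation; vel is the mean speed in m/s. With contact_N (N) it stops when the force on the tool has changed by that much, and returns True; else False.
- robot.move_joints(angles): joint-space move.
- robot.grip(opening, strength=None): opening from 0.0 (shut) to 1.0 (fully open); strength is the grip in N (None keeps the last); returns when the fingers have stopped.
- robot.sleep(seconds).
- robot.inverse_kinematics(position, orientation): joint angles nearest the present ones, or None.
- robot.sense(): the state.
- robot.grab_frame(name): name is "scene" or "side" or "wrist"; returns a dict with "image" (420x560x3 uint8, red, green, blue), "range_z" (420x560 float32, m along the optical axis (not along the pixel's ray), 0 where there is no reading), "fx", "fy", "cx", "cy" (pixels), "dist_coeffs" ([k1, k2, p1, p2, k3] as OpenCV has them; the pictures are not rectified), "R" (3x3) and "t" (3): a world point X has camera coordinates R X + t. Camera axes: x right, y down, z forward; pixel columns grow to the right and rows downward; lengths in m; the calibration is good to about 2 mm. A picture is of the moment at which its call begins.
A pose or a line that the arm cannot do raises robot.IKError and nothing moves.
- robot.close_job(): hands the job in, once; it reports no verdict.
The state is a dict: "t": time; "joint_pos": joint angles; "joint_velocities": joint speeds; "effort": joint torques, N m; "tcp_pos": TCP position; "tcp_rot": TCP orientation; "wrist_force": force on the tool from outside, world axes, zero at the start; "torque": the same for the moment, N m; "opening": opening from 0.0 (shut) to 1.0 (fully open).
Only numpy, scipy, OpenCV 4.12 (cv2) and the standard library are available. Lean on these libraries where they do the work, as an engineer would, in place of code of your own. Each camera call takes 0.05 s, during which the arm holds its last target. There are 200 camera calls.

## Working session

There is one attempt and no reset: what is moved stays moved. The work goes in short steps, each a Python script; the robot and the scene stay as the last script left them, time stands still between calls to the robot, and variables do not carry over. Pictures are saved under pics/ and viewed, on a budget of 10 in all, crops included, one or two more only if the job needs it, and the job is handed in when it is done.

```bash
mkdir -p pics; ls
cat > h.py <<'E'
import numpy as np, cv2, pickle
def save(f,n):
    cv2.imwrite(f'pics/{n}.png',cv2.cvtColor(f['image'],cv2.COLOR_RGB2BGR)); pickle.dump(f,open(f'{n}.pkl','wb'))
def K(f): return np.array([[f['fx'],0,f['cx']],[0,f['fy'],f['cy']],[0,0,1.]]),np.array(f['dist_coeffs'],float)
def ray(f,px):
    k,d=K(f); p=cv2.undistortPoints(np.array(px,float).reshape(-1,1,2),k,d).reshape(-1,2)
    R=np.array(f['R']);t=np.array(f['t'])
    return -R.T@t, np.c_[p,np.ones(len(p))]@R
def onplane(f,px,z):
    c,v=ray(f,px); return c+v*((z-c[2])/v[:,2])[:,None]
def proj(f,X):
    k,d=K(f); R=np.array(f['R']);t=np.array(f['t'],float)
    return cv2.projectPoints(np.array(X,float).reshape(-1,1,3),cv2.Rodrigues(R)[0],t,k,d)[0].reshape(-1,2)
def cloud(f):
    z=f['range_z'];h,w=z.shape;u,v=np.meshgrid(np.arange(w),np.arange(h))
    c,r=ray(f,np.c_[u.ravel(),v.ravel()]); return (c+r*z.reshape(-1,1)).reshape(h,w,3)
E
python3 - <<'E'
from plant import robot
from h import *
fs={n:robot.grab_frame(n) for n in('scene','side')}
for n in fs: save(fs[n],n+'0'); print(n,-np.array(fs[n]['R']).T@fs[n]['t'])
print(robot.nose_length,robot.sense())
E
```

```text
pics
scene [ 1.2150599  -0.61658978  1.08648292]
side [-0.10457796  0.77985045  0.90976666]
0.011 {'t': 0.1, 'joint_pos': array([ 1.27313003,  0.46936117, -0.04857929,  1.53357011,  0.02408558,
        1.14099751, -0.08228872]), 'joint_velocities': array([ 0.00032446, -0.0010618 ,  0.00062133, -0.00412183,  0.00224096,
       -0.00234576,  0.0002322 ]), 'effort': array([ 1.35670216e-03, -5.11512280e+01, -4.68512066e-02, -2.38391501e+01,
        1.07732802e-02,  4.30731161e-03, -7.54483921e-06]), 'tcp_pos': array([ 0.17911624, -0.65027965,  0.24136787]), 'tcp_rot': array([ 3.14153792e+00,  1.75041492e-03, -1.30200986e+00]), 'wrist_force': array([-0.06221306,  0.37636497,  0.2475363 ]), 'torque': array([0.02009961, 0.00259433, 0.00626375]), 'opening': 0.9947141962194418}
```

View pics/scene0.png

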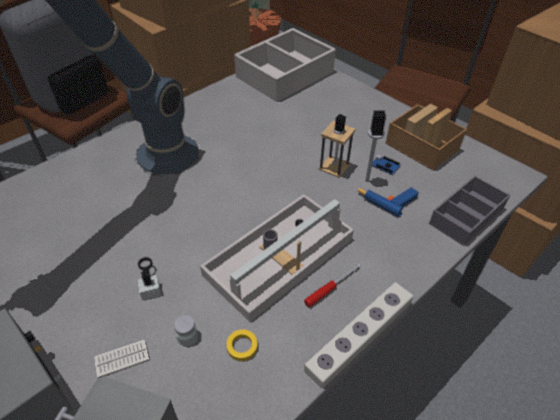

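View pics/side0.png

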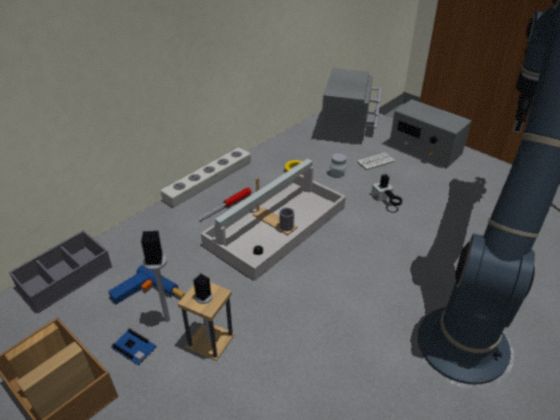

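The scene view shows the rig in the centre: rail from (236,283) to (338,209), sleeve (270,238), pointer (298,243), buzzer (299,224). The carrier stands at (148,285) with its ring at (146,265).

There are two probe candidates. One is in the stand, with its grip at (340,122); the other, at (377,122), is larger and stands on its own. The one in the stand fits the description ("smaller", "in its stand"). The side view agrees: stand probe at (202,287), decoy at (152,247).

Run:
```python
from h import *
np.set_printoptions(precision=4,suppress=True)
P=[];ims=[]
for n in('scene','side'):
    f=pickle.load(open(n+'0.pkl','rb')); c=cloud(f); f['c']=c
    P.append(c[f['range_z']>0])
    pts={'scene':[(236,283),(290,245),(338,209),(270,236),(298,243),(148,285),(146,265),(340,120),(338,133),(377,117)],
         'side':[(222,214),(311,170),(287,214),(257,182),(384,182),(393,201),(203,285),(207,300),(152,240)]}[n]
    for p in pts: print(n,p,c[p[1],p[0]])
    x,y=(325,120) if n=='scene' else (190,270)
    a=[]
    for (x,y,w,h) in ([(315,95,80,60),(120,250,60,60)] if n=='scene' else [(140,220,100,75),(355,165,60,45)]):
        a.append(cv2.resize(f['image'][y:y+h,x:x+w],(400,300),interpolation=cv2.INTER_CUBIC))
    ims.append(np.hstack(a))
cv2.imwrite('pics/crop1.png',cv2.cvtColor(np.vstack(ims),cv2.COLOR_RGB2BGR))
```

```text
scene (236, 283) [ 0.6485 -0.2194  0.1077]
scene (290, 245) [0.5932 0.0219 0.0056]
scene (338, 209) [0.6455 0.1567 0.1009]
scene (270, 236) [ 0.5528 -0.0193  0.0437]
scene (298, 243) [ 0.6735 -0.0313  0.1292]
scene (148, 285) [ 0.4563 -0.3635  0.0374]
scene (146, 265) [ 0.371  -0.3229  0.0044]
scene (340, 120) [0.4532 0.3641 0.2011]
scene (338, 133) [0.4528 0.3626 0.1523]
scene (377, 117) [0.5716 0.3795 0.2662]
side (222, 214) [0.6419 0.138  0.1159]
side (311, 170) [ 0.6186 -0.2076  0.092 ]
side (287, 214) [ 0.5747 -0.0459  0.0417]
side (257, 182) [ 0.6702 -0.0247  0.1187]
side (384, 182) [ 0.4408 -0.3479  0.059 ]
side (393, 201) [ 0.3818 -0.3088  0.0382]
side (203, 285) [0.4302 0.3838 0.199 ]
side (207, 300) [0.4286 0.3799 0.1521]
side (152, 240) [-0.1046  0.7799  0.9098]
```

View pics/crop1.png

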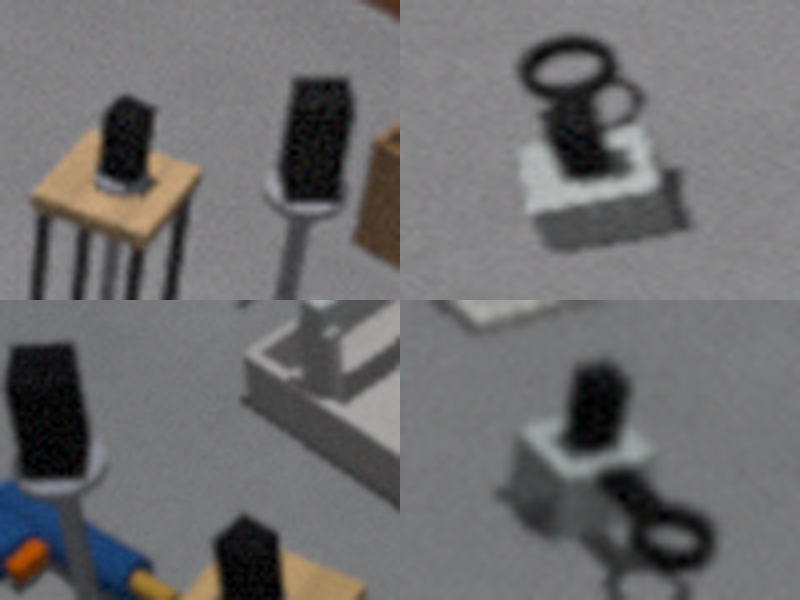

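The crop confirms the probe: the one in the stand is clearly the smaller. The carrier's ring points towards the robot and left. Next I'll take close looks with the wrist camera at the rig and then the carrier.

Run:
```python
from plant import robot
from h import *
np.set_printoptions(precision=4,suppress=True)
for nm,p,y in(('wrig',(.58,-.03,.42),-1.57),('wcar',(.43,-.35,.28),-2.17)):
    robot.goto(p,[np.pi,0,y]); robot.sleep(.3); f=robot.grab_frame('wrist'); save(f,nm)
    s=robot.sense(); print(nm,s['t'],s['joint_pos'],s['tcp_pos'],s['tcp_rot'],-np.array(f['R']).T@f['t'])
a=[cv2.imread(f'pics/{n}.png')[:, :] for n in('wrig','wcar')]
cv2.imwrite('pics/w2.png',np.hstack([cv2.resize(x,(400,300)) for x in a]))
```

```text
wrig 3.1333 [ 0.4749  0.2723 -0.6402  1.468   0.1624  1.4549 -1.7367] [ 0.58   -0.0302  0.4199] [ 3.1415  0.     -1.5704] [ 0.6502 -0.0305  0.5507]
wcar 4.9 [ 0.9695  0.2734 -0.4455  1.7555  0.1283  1.141  -1.6841] [ 0.4305 -0.3496  0.2802] [-3.1412  0.0001 -2.1689] [ 0.4885 -0.3891  0.4111]
```

View pics/w2.png

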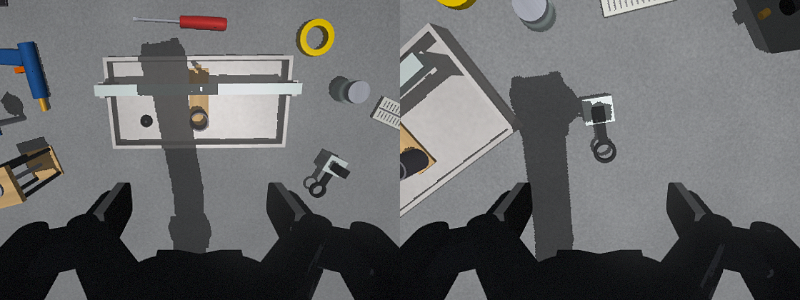

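The wrist view of the rig shows the rail from (133,126) to (420,122) full-res and the sleeve at (278,163). In the carrier view, the U is at (280,152) and the ring at (284,210).

```bash
cat > m.py <<'E'
from h import *
def pts(f,z0,dz,box):
    "pixels whose depth puts them within dz of height z0, inside xy box, cast on that plane"
    c=cloud(f); m=(f['range_z']>0)&(abs(c[...,2]-z0)<dz)&(c[...,0]>box[0])&(c[...,0]<box[1])&(c[...,1]>box[2])&(c[...,1]<box[3])
    v,u=np.nonzero(m); return onplane(f,np.c_[u,v],z0)[:,:2],np.c_[u,v]
def rect(p):
    r=cv2.minAreaRect((p*1000).astype(np.float32)); return r
def circ(p):
    A=np.c_[2*p,np.ones(len(p))]; s=np.linalg.lstsq(A,(p**2).sum(1),rcond=None)[0]; return s[:2],np.sqrt(s[2]+s[:2]@s[:2])
E
python3 - <<'E'
from m import *
np.set_printoptions(precision=4,suppress=True)
for n in('wrig','scene0','side0'):
    f=pickle.load(open(n+'.pkl','rb'))
    p,u=pts(f,.12,.004,(.58,.68,-.3,.25)); 
    if len(p)>10: print(n,'rail',len(p),rect(p),p.mean(0))
    p,u=pts(f,.07,.005,(.52,.62,-.1,.1)); 
    if len(p)>10: print(n,'sleeve',len(p),circ(p),p.mean(0),rect(p))
    p,u=pts(f,.133,.006,(.65,.72,-.1,.1)); print(n,'ptr',len(p),p.mean(0) if len(p) else 0)
for n in('wcar','wrig','scene0','side0'):
    f=pickle.load(open(n+'.pkl','rb'))
    c=cloud(f)
    p,u=pts(f,.038,.006,(.34,.5,-.43,-.25)); im=f['image'][u[:,1],u[:,0]].astype(int)
    w=im.mean(1)>(90); 
    if w.sum()>10: print(n,'U',w.sum(),rect(p[w]),p[w].mean(0)); 
    b=im.mean(1)<60; print(n,'arm',b.sum(),rect(p[b]) if b.sum()>5 else 0)
    p,u=pts(f,.078,.006,(.34,.5,-.43,-.25)); 
    if len(p)>4: print(n,'grip',len(p),rect(p),p.mean(0))
E
```

```text
wrig rail 4562 ((633.4755249023438, -27.757736206054688), (20.408720016479492, 383.5574645996094), 0.5407290458679199) [ 0.6336 -0.0283]
wrig sleeve 216 (array([ 0.5637, -0.0298]), np.float64(0.01877748775698901)) [ 0.5635 -0.0298] ((563.4721069335938, -29.41596221923828), (41.499122619628906, 39.56190872192383), 0.6120781302452087)
wrig ptr 40 [ 0.6734 -0.029 ]
scene0 rail 942 ((651.2759399414062, -27.6044921875), (55.26914978027344, 385.40679931640625), 0.6166043877601624) [ 0.6356 -0.0415]
scene0 sleeve 76 (array([ 0.5657, -0.031 ]), np.float64(0.018951845937621375)) [ 0.5653 -0.0312] ((566.559814453125, -31.777587890625), (38.996910095214844, 43.86820602416992), 47.24043273925781)
scene0 ptr 12 [ 0.6762 -0.0309]
side0 rail 650 ((645.4967651367188, -23.829879760742188), (58.370548248291016, 385.2641296386719), 0.5599420666694641) [ 0.6293 -0.0072]
side0 sleeve 63 (array([ 0.5583, -0.0251]), np.float64(0.01927857546044516)) [ 0.558 -0.024] ((558.3303833007812, -25.8266658782959), (38.82960510253906, 44.2656135559082), 41.14628219604492)
side0 ptr 9 [ 0.6678 -0.0229]
wcar U 1036 ((4
[... 798 characters left out ...]
3278198242, 118.01370239257812), 64.56905364990234) [ 0.4494 -0.3609]
scene0 arm 69 ((411.4861755371094, -345.9493713378906), (34.626617431640625, 90.584228515625), 57.22447204589844)
scene0 grip 66 ((450.6270751953125, -361.5240478515625), (20.124977111816406, 28.4208927154541), 66.1167221069336) [ 0.4501 -0.3614]
side0 U 91 ((423.39007568359375, -341.0013732910156), (53.16592025756836, 97.81558227539062), 63.772701263427734) [ 0.4429 -0.3473]
side0 arm 88 ((407.3776550292969, -339.0841064453125), (37.929874420166016, 103.60900115966797), 53.62391662597656)
side0 grip 36 ((442.8869323730469, -352.40374755859375), (23.38954734802246, 26.623910903930664), 63.071266174316406) [ 0.4435 -0.3535]
```

Run:
```python
from plant import robot
from h import *
np.set_printoptions(precision=4,suppress=True)
y=1.1275; g=np.array([.4475,-.3595])
robot.goto([*g,.17],[np.pi,0,y])
robot.move_straight([*g,.054],vel=.08)
robot.grip(0.0,50); print(robot.sense()['opening'],robot.sense()['wrist_force'])
robot.move_straight([*g,.225],vel=.12)
th=np.radians(.54); ex=np.array([np.cos(th),np.sin(th)]); ey=np.array([-ex[1],ex[0]])
t=np.array([.6335,-.0278])-.083*ey; print(t)
robot.goto([*t,.225],[np.pi,0,np.pi/2+th]); robot.sleep(.3)
for n in('wrist','scene','side'): save(robot.grab_frame(n),n+'1')
s=robot.sense(); print(s['t'],s['tcp_pos'],s['tcp_rot'],s['opening'],s['joint_pos'],s['wrist_force'])
f=[cv2.imread(f'pics/{n}1.png') for n in('wrist','scene','side')]
cv2.imwrite('pics/h1.png',np.hstack([cv2.resize(f[0],(400,300)),cv2.resize(f[1][150:330,140:380],(400,300))]))
```

```text
0.2242905806970687 [0.2699 0.1057 0.2713]
[ 0.6343 -0.1108]
12.7083 [ 0.6342 -0.1112  0.2251] [3.1416 0.0001 1.5796] 0.22817837948385403 [ 0.857   0.7461 -1.2203  1.5884  0.7179  1.3224  1.1162] [-0.011   0.7786 -1.5474]
```

View pics/h1.png

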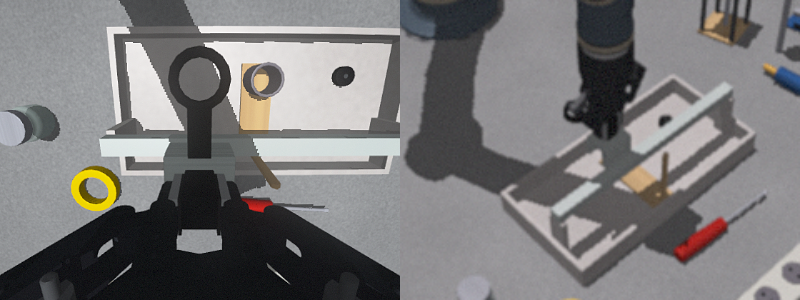

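The carrier is held above the rail, with the ring at (280,105) and the sleeve at (370,112) in the wrist image. I'll measure the ring and rail from that same image.

Run:
```python
from m import *
np.set_printoptions(precision=4,suppress=True)
f=pickle.load(open('wrist1.pkl','rb'))
p,u=pts(f,.12,.004,(.58,.68,-.3,.25)); print('rail',len(p),rect(p))
p,u=pts(f,.07,.005,(.52,.62,-.1,.1)); print('sleeve',len(p),circ(p),rect(p))
c=cloud(f); q=c[75:140,235:330].reshape(-1,3); q=q[q[:,2]>.17]; print('z ring',np.median(q[:,2]))
z=np.median(q[:,2])
p,u=pts(f,z,.006,(.53,.596,-.16,-.06)); print('ring',len(p),rect(p),circ(p))
p,u=pts(f,z,.006,(.5,.66,-.16,-.06)); im=f['image'][u[:,1],u[:,0]].mean(1); print('U',(im>90).sum(),rect(p[im>90]))
```

```text
rail 8887 ((650.43359375, -54.57305908203125), (55.864559173583984, 329.84136962890625), 0.6657925844192505)
sleeve 684 (array([ 0.5635, -0.0311]), np.float64(0.018625463129516597)) ((563.5844116210938, -31.203588485717773), (40.7814826965332, 40.70267105102539), 5.898295879364014)
z ring 0.2076465404624055
ring 4311 ((570.1691284179688, -112.72918701171875), (51.89322280883789, 39.30182647705078), 0.4290768802165985) (array([ 0.5682, -0.1129]), np.float64(0.018610344527121837))
U 2370 ((589.5439453125, -112.82701873779297), (87.41980743408203, 49.755767822265625), 0.437136709690094)
```

Run:
```python
from plant import robot
from m import *
np.set_printoptions(precision=4,suppress=True)
robot.move_straight([.6336,-.111,.17],vel=.1)
print(robot.move_straight([.6336,-.111,.1425],vel=.03,contact_N=6))
s=robot.sense(); print(s['t'],s['tcp_pos'],s['wrist_force'],s['opening'],s['torque'])
robot.sleep(.2); f=robot.grab_frame('wrist'); save(f,'wrist2')
c=cloud(f); z=.128
p,u=pts(f,z,.006,(.53,.596,-.16,-.06)); print('ring',len(p),rect(p))
p,u=pts(f,.07,.005,(.52,.62,-.06,.1)); print('sleeve',len(p),circ(p),rect(p))
im=f['image'];cv2.imwrite('pics/h2.png',cv2.cvtColor(im,cv2.COLOR_RGB2BGR))
```

```text
True
14.2083 [ 0.6334 -0.1111  0.1442] [-0.2411  1.0662  4.1284] 0.22601344896459394 [-0.1326 -0.025   0.0219]
ring 4324 ((570.1227416992188, -110.59810638427734), (52.58478546142578, 38.639892578125), 11.58378791809082)
sleeve 1429 (array([ 0.5633, -0.0313]), np.float64(0.01851564838762078)) ((563.4038696289062, -31.386611938476562), (40.795997619628906, 41.26694869995117), 34.1040153503418)
```

View pics/h2.png

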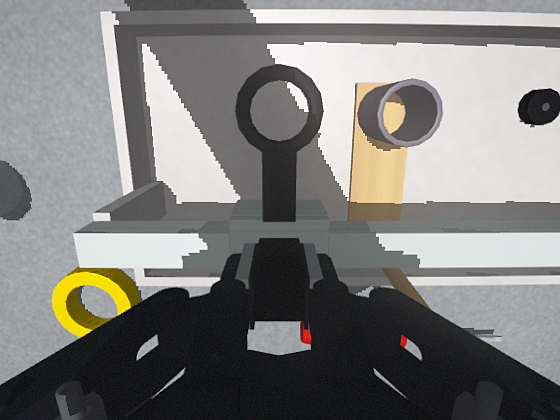

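The picture shows the carrier seated over the rail. Contact came at TCP z = 0.1442, against 0.144 expected. The ring is at (280,107) and the sleeve at (402,113). Now I'll slide it.

```bash
cat > ring.py <<'E'
from m import *
def ring(f,yc):
    "bore centre via dark ring's contour -> hull circle at z=.128; sleeve centre by rim points"
    p,u=pts(f,.128,.006,(.53,.592,yc-.03,yc+.03)); x0=p[:,0].min(); h=p[p[:,0]<x0+.028]   # half of the ring away from the arm
    hull=cv2.convexHull((h*1000).astype(np.float32)).reshape(-1,2)/1000; hull=hull[hull[:,0]<x0+.022]
    return circ(hull)
E
python3 - <<'E'
from plant import robot
from ring import *
np.set_printoptions(precision=4,suppress=True)
s0=robot.sense()['tcp_pos']; th=np.radians(.5)
print(ring(pickle.load(open('wrist2.pkl','rb')),-.112))
d=.079; robot.move_straight([.6336-d*np.sin(th),-.111+d*np.cos(th),.1442],vel=.05)
robot.sleep(.2); s=robot.sense(); print(s['t'],s['tcp_pos'],s['wrist_force'],s['torque'],s['opening'])
f=robot.grab_frame('wrist'); save(f,'wrist3')
print(ring(f,s['tcp_pos'][1]-.001))
p,u=pts(f,.07,.005,(.52,.62,-.08,.02)); print('sleeve',len(p),circ(p),rect(p))
p,u=pts(f,.133,.006,(.65,.72,-.1,.05)); print('ptr',len(p),p.mean(0) if len(p) else 0)
E
```

```text
(array([ 0.5632, -0.112 ]), np.float64(0.019511006230857133))
16.4 [ 0.6329 -0.0319  0.1442] [-0.1451 -2.1625  5.1201] [-0.5536 -0.036  -0.0278] 0.2223515419569163
(array([ 0.5627, -0.0329]), np.float64(0.019589009492388225))
sleeve 538 (array([ 0.5626, -0.0319]), np.float64(0.017024266204579787)) ((560.4783935546875, -35.833518981933594), (28.460224151611328, 35.95061111450195), 59.98444366455078)
ptr 273 [ 0.6712 -0.0291]
```

Run:
```python
from plant import robot
from ring import *
np.set_printoptions(precision=4,suppress=True)
robot.move_straight([.6329,-.0303,.1442],vel=.03)
robot.grip(.6); robot.sleep(.1)
robot.move_straight([.6329,-.0303,.26],vel=.12); robot.sleep(.1)
# look with camera over the ring/sleeve
for n in('wrist','scene','side'): save(robot.grab_frame(n),n+'4')
f=pickle.load(open('wrist4.pkl','rb')); s=robot.sense(); print(s['t'],s['tcp_pos'],s['tcp_rot'],s['wrist_force'])
print(ring(f,-.0313))
p,u=pts(f,.07,.005,(.52,.62,-.08,.02)); print('sleeve',len(p),circ(p))
p,u=pts(f,.168,.006,(.58,.68,-.1,.05)); print('grip',len(p),rect(p) if len(p) else 0)
# stand probe view
robot.goto([.44,.36,.36],[np.pi,0,.7]); robot.sleep(.3)
f=robot.grab_frame('wrist'); save(f,'wst'); s=robot.sense(); print(s['t'],s['tcp_pos'],s['joint_pos'])
for n,z in(('wst',.205),('scene4',.205),('side4',.205)):
    f=pickle.load(open(n+'.pkl','rb')); 
    p,u=pts(f,z,.006,(.38,.5,.3,.44)); print(n,'pgrip',len(p),rect(p) if len(p)>4 else 0)
    p,u=pts(f,.15,.003,(.36,.52,.28,.46)); print(n,'plate',len(p),rect(p) if len(p)>4 else 0)
a=[cv2.imread(f'pics/{n}.png') for n in('wrist4','wst')]
cv2.imwrite('pics/v4.png',np.hstack([cv2.resize(x,(400,300)) for x in a]))
```

```text
18.575 [ 0.6327 -0.0304  0.2594] [-3.1371 -0.0001  1.5802] [-1.2692 -0.9316 -0.0451]
(array([ 0.5623, -0.0313]), np.float64(0.019530535973064842))
sleeve 33 (array([ 0.5626, -0.0309]), np.float64(0.016208088813494528))
grip 734 ((631.311279296875, -30.61807632446289), (20.490930557250977, 19.0977840423584), 0.541473925113678)
20.5667 [0.4403 0.3597 0.3598] [ 0.0707  0.4131 -1.1342  1.5838  0.3787  1.3883 -0.4017]
wst pgrip 697 ((443.3241271972656, 375.92059326171875), (24.379549026489258, 24.35929298400879), 6.567456245422363)
wst plate 4344 ((442.6717224121094, 373.32049560546875), (79.82736206054688, 80.00275421142578), 15.08684253692627)
scene4 pgrip 48 ((447.7804870605469, 371.4490661621094), (27.430883407592773, 28.915891647338867), 2.849548578262329)
scene4 plate 268 ((445.9213562011719, 369.4292297363281), (83.05024719238281, 88.10916900634766), 15.157265663146973)
side4 pgrip 129 ((438.682861328125, 381.0976257324219), (27.71320343017578, 27.303539276123047), 6.256719589233398)
side4 plate 750 ((439.85723876953125, 377.58953857421875), (83.31748962402344, 81.09049224853516), 16.640539169311523)
```

View pics/v4.png

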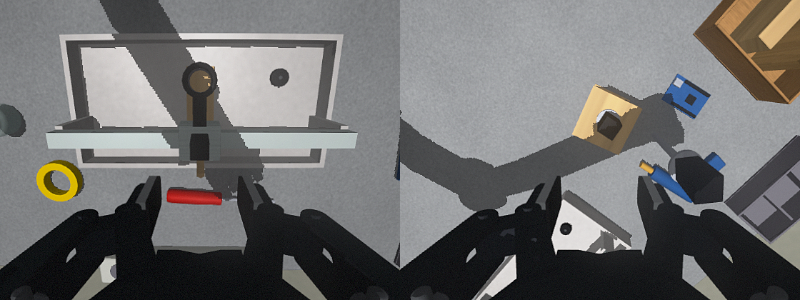

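The carrier is seated and released. Ring and sleeve agree within 1 mm at (278,108) full-res of the wrist view, in line with the pointer. The stand probe's grip is at (290,170) full-res in the stand view, with the larger decoy at (420,245), well clear. Next I'll take the probe.

Run:
```python
from plant import robot
from m import *
np.set_printoptions(precision=4,suppress=True)
y=.1146; g=[.4433,.3755]; o=[np.pi,0,y]
robot.grip(.85)
robot.goto([*g,.29],o)
print(robot.move_straight([*g,.175],vel=.08,contact_N=8))
robot.grip(0.,50); s=robot.sense(); print(s['t'],s['opening'],s['tcp_pos'],s['wrist_force'])
robot.move_straight([*g,.37],vel=.1)
T=[.5626,-.0306]
try: robot.move_straight([*T,.37],vel=.15)
except robot.IKError as e: print(e); robot.goto([*T,.37],o)
robot.sleep(.4); s=robot.sense(); print(s['t'],s['opening'],s['tcp_pos'],s['tcp_rot'],s['wrist_force'],s['torque'])
for n in('wrist','scene','side'): save(robot.grab_frame(n),n+'5')
a=[cv2.imread(f'pics/{n}5.png') for n in('wrist','scene','side')]
cv2.imwrite('pics/v5.png',np.hstack([cv2.resize(a[0],(267,400)[::1] if 0 else (400,300)),cv2.resize(a[1][110:290,180:420],(400,300))]))
```

```text
False
23.6083 0.27575471423759224 [0.4434 0.3756 0.1752] [-0.7967 -0.7517  1.5993]
29.0833 0.27491537187978615 [ 0.5626 -0.0306  0.37  ] [3.1416 0.     0.1146] [-0.8561 -0.0279 -0.9627] [-0.0125 -0.0111  0.0028]
```

View pics/v5.png

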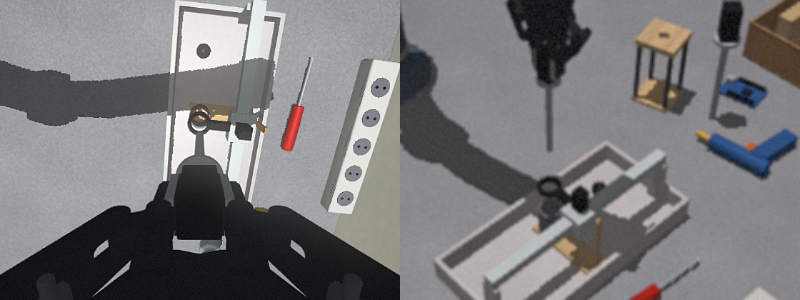

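The probe is held upright and the stand is empty. The rod tip is at about (275,185) in the full-res wrist view, next to the ring at (279,168). I'll measure the rod axis against ring and sleeve within each camera.

```bash
cat > rod.py <<'E'
from m import *
def rod(f,z0,z1,T=(.5626,-.0306),step=.02,r=.025):
    c=cloud(f); C=-np.array(f['R']).T@f['t']; out=[]
    ok=(f['range_z']>0)&(np.hypot(c[...,0]-T[0],c[...,1]-T[1])<r)
    for z in np.arange(z0,z1,step):
        q=c[ok&(abs(c[...,2]-z-step/2)<step/2)]
        if len(q)<6: continue
        m=np.median(q,0); d=(m-C)[:2]; d/=np.hypot(*d); out.append([*(m[:2]+d*.0042),z+step/2,len(q)])
    return np.array(out)
E
python3 - <<'E'
from rod import *
from ring import ring
np.set_printoptions(precision=4,suppress=True)
for n in('wrist','scene','side'):
    f=pickle.load(open(n+'5.pkl','rb')); print(n); print(rod(f,.2,.34))
    p,u=pts(f,.128,.004,(.53,.592,-.06,.0)); print('ring',len(p),circ(p),rect(p))
    p,u=pts(f,.07,.004,(.53,.6,-.06,.0)); print('sleeve',len(p),circ(p) if len(p)>5 else 0)
E
```

```text
wrist
[[   0.5628   -0.0306    0.21     39.    ]
 [   0.5627   -0.0304    0.23     57.    ]
 [   0.5627   -0.0304    0.25     74.    ]
 [   0.5627   -0.0307    0.27     89.    ]
 [   0.5627   -0.0304    0.29    116.    ]
 [   0.562    -0.0301    0.31     17.    ]
 [   0.5614   -0.022     0.35   1152.    ]]
ring 517 (array([ 0.5657, -0.0312]), np.float64(0.01851999506885921)) ((567.53955078125, -29.798221588134766), (49.553104400634766, 37.0532112121582), 6.567374229431152)
sleeve 198 (array([ 0.5631, -0.0299]), np.float64(0.018747857591212846))
scene
[[ 0.5642 -0.0306  0.21   15.    ]
 [ 0.5648 -0.0294  0.23   23.    ]
 [ 0.5637 -0.0296  0.25   23.    ]
 [ 0.5637 -0.0299  0.27   22.    ]
 [ 0.5643 -0.0304  0.29   27.    ]
 [ 0.564  -0.0287  0.31   25.    ]
 [ 0.5627 -0.0306  0.33   21.    ]
 [ 0.5701 -0.0388  0.35   84.    ]]
ring 97 (array([ 0.5667, -0.0315]), np.float64(0.01810712421838533)) ((566.382568359375, -32.73722839355469), (38.96821594238281, 46.255096435546875), 60.84303283691406)
sleeve 68 (array([ 0.5658, -0.0308]), np.float64(0.019336442305876184))
side
[[ 0.5615 -0.0305  0.21   21.    ]
 [ 0.561  -0.0297  0.23   24.    ]
 [ 0.5614 -0.0286  0.25   30.    ]
 [ 0.5621 -0.0294  0.27   25.    ]
 [ 0.5607 -0.0298  0.29   25.    ]
 [ 0.5606 -0.03    0.31   31.    ]
 [ 0.5612 -0.0297  0.33   23.    ]
 [ 0.5555 -0.0219  0.35   97.    ]]
ring 84 (array([ 0.5632, -0.0269]), np.float64(0.01895266120508882)) ((565.3201293945312, -27.22270393371582), (53.33570861816406, 38.618011474609375), 2.075185775756836)
sleeve 49 (array([ 0.5593, -0.0259]), np.float64(0.018870380746383204))
```

Run:
```python
from plant import robot
from rod import *
np.set_printoptions(precision=4,suppress=True)
robot.move_straight([.5627,-.0303,.303],vel=.08); robot.sleep(.4)
for n in('wrist','scene','side'): save(robot.grab_frame(n),n+'6')
o=[]
for n in('wrist','scene','side'):
    f=pickle.load(open(n+'6.pkl','rb')); r=rod(f,.145,.24); print(n,r[:,:2].mean(0))
    u,v=proj(f,[.563,-.03,.128])[0].astype(int); w=60 if n=='wrist' else 32
    o.append(cv2.resize(cv2.imread(f'pics/{n}6.png')[v-w:v+w,u-w:u+w],(266,400)[:1]*2,interpolation=cv2.INTER_CUBIC))
cv2.imwrite('pics/v6.png',np.hstack(o))
```

```text
wrist [ 0.5629 -0.0302]
scene [ 0.5639 -0.0302]
side [ 0.5609 -0.0295]
```

View pics/v6.png

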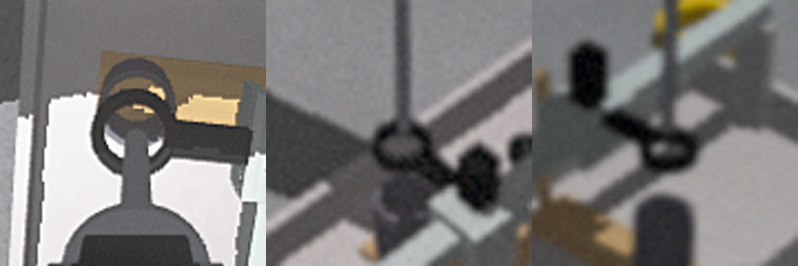

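All three views have the rod over the bore: wrist, tip (136,137) against ring (134,131); scene, rod x 402 against ring 403; side, 670 against 668. I'll lower it with a contact stop.

Run:
```python
from plant import robot
from rod import *
np.set_printoptions(precision=4,suppress=True)
print(robot.move_straight([.5627,-.0303,.208],vel=.05,contact_N=4)); robot.sleep(.5)
s=robot.sense(); print(s['t'],s['tcp_pos'],s['tcp_rot'],s['wrist_force'],s['opening'])
for n in('wrist','scene','side'): save(robot.grab_frame(n),n+'7')
o=[]
for n in('wrist','scene','side'):
    f=pickle.load(open(n+'7.pkl','rb')); r=rod(f,.135,.175,r=.012,step=.01); print(n,r)
    p,_=pts(f,.128,.006,(.53,.592,-.06,.0)); q=p[np.hypot(*(p-[.563,-.03]).T)>.0105] if len(p) else p; print(rect(q),circ(q))
    u,v=proj(f,[.563,-.03,.128])[0].astype(int); w=60 if n=='wrist' else 32
    o.append(cv2.resize(cv2.imread(f'pics/{n}7.png')[v-w:v+w,u-w:u+w],(266,266),interpolation=cv2.INTER_CUBIC))
cv2.imwrite('pics/v7.png',np.hstack(o))
```

```text
False
33.325 [ 0.5627 -0.0303  0.208 ] [ 3.1416 -0.      0.1146] [ 0.4455  0.6183 -0.917 ] 0.2768011142338486
wrist [[ 0.5625 -0.03    0.14   34.    ]]
((567.1614990234375, -24.620548248291016), (49.20323181152344, 29.147808074951172), 1.133575677871704) (array([ 0.5658, -0.0328]), np.float64(0.019883095309081066))
scene [[ 0.5637 -0.0298  0.14   12.    ]
 [ 0.5634 -0.0297  0.15    8.    ]
 [ 0.5643 -0.0299  0.16   10.    ]]
((568.1053466796875, -33.827247619628906), (39.19330596923828, 50.32615280151367), 60.84303283691406) (array([ 0.5672, -0.0321]), np.float64(0.018234833756091785))
side [[ 0.5608 -0.0291  0.14   11.    ]
 [ 0.5623 -0.0288  0.15   13.    ]
 [ 0.5606 -0.0285  0.16   12.    ]
 [ 0.5585 -0.0284  0.17    7.    ]]
((561.9922485351562, -22.133729934692383), (49.95479965209961, 46.21162796020508), 23.216039657592773) (array([ 0.5618, -0.0261]), np.float64(0.019700759714483703))
```

View pics/v7.png

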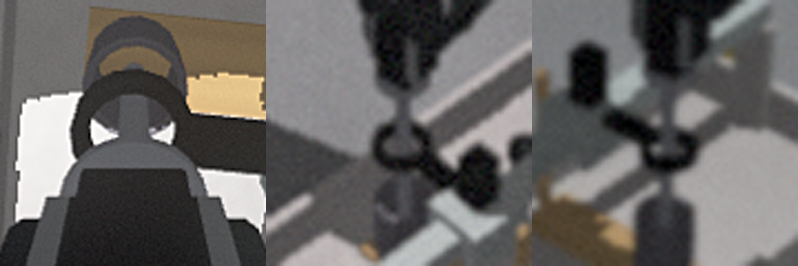

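```bash
python3 -c "
from plant import robot
robot.close_job(); print(robot.sense()['t'])"
```

```text
the job is handed in; nothing more can be done
the job is handed in; nothing more can be done
```

The job is handed in at about 33.5 s of the 67 s allowed, with the probe still held in the ring; the hand-in reports no verdict.

**What I did:**
- **Carrier:** I hooked it over the rail about 81 mm to the -y side of the sleeve. I slid it seated until the ring was over the sleeve, then let go.
- **Probe:** I took the smaller probe out of its stand by its grip. I lowered it through the ring to a tip height of about 43 mm above the table, worked out from the arm's height, which is about halfway down the sleeve.

**Last checks:**
- **Carrier:** it seated at 0.1442 m tool height, against 0.144 m expected. In the wrist view after release, the ring and sleeve agreed along the rail within 1 mm.
- **Probe in the ring:** in the last picture the rod is centred in the bore in all three views, within about 2 pixels of the enlarged crop. The wrist force stayed near 1 N, and the contact stop did not trip on the way down.
- **Probe upright:** measured before insertion, the rod was vertical within about 1 mm over 80 mm.

**Disagreements:**
- **Side and scene cameras:** their absolute positions differed from the wrist camera's by 2–5 mm, so I relied on the wrist camera.
- **Final ring fits:** the numeric circle fits of the ring in the last frames were distorted by its arm and by the gripper in front of it. For ring centring I used the pictures and the earlier measurements instead.
- **Other objects:** I did not measure them again at the end. I saw no contact with any of them.

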